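Blank off the empty bay of a desk power unit

ROBOT

A 7-joint arm with a two-finger parallel gripper is mounted at the origin on a cart in front of the work surface, level with it; the furniture and walls round the work are solid. World frame = base frame: x ahead of the robot, y to its left, z up, the work surface at z = 0. Lengths are in m, angles in rad, forces in N, time in s.
With the tool pointing down it reaches from about 0.425 to 0.95 m from the base axis. Payload 4.7 kg.
Tool frame: the origin (TCP) lies at the very end of the fingers, on their centre line; the grasp point (between the pads) lies 19 mm behind it; z points along the fingers, y is the line along which they close (so a half turn about z gives the same grasp; the last joint's range is limited). The gripper opens to 85 mm and grips with 20 to 120 N. Pads are 22 mm wide; open, the fingers measure 114 mm over their backs; the gripper's body (76 mm by 85 mm) begins 54 mm behind the grasp point. The pads swing forward as they close: fully open they stand 13 mm farther back than shut.
Start: joints at [1.107, 0.469, -0.049, 1.532, 0.024, 1.141, -0.082], TCP at [0.284, -0.612, 0.231] pointing down, gripper open.
Joint ranges: [-2.59, 2.59], [-0.33, 1.99], [-1.39, 1.29], [0.1, 2.45], [-1.04, 4.18], [0.21, 1.99], [-2.66, 2.66]. Speed limits (rad/s): [2.57, 2.57, 3.14, 3.14, 3.14, 3.14, 3.14].

INTERFACE

Orientations are given as a unit quaternion [w, x, y, z].
In Python, from plant import sensors, cams, r gives the robot as it stands. The module is installed in compiled form; this text tells all that it offers.
- The arm moves only by the shell command python3 -m jog 'ROWS' [FORCE]. ROWS is JSON, a list of rows, each a list of 5 numbers: the finger opening in mm, from 0 to 85.4, then the shift along the tool's x, y, z in mm, then the turn about the tool's z in rad. A call has 1 to 5 rows; each row is the pose to reach, as a shift and turn from the pose commanded when the call began, along the tool's axes at that moment; what a row does not reach only later rows make up. A row lasts 1/12 s, in which the tool goes at most 41.7 mm and 7.16 degrees, less where a joint would pass 70% of its speed; a pose out of reach is approached as far as the arm can. A call with a gripper value outside its range is refused whole. The fingers move at their own pace and stop on an object; FORCE is the grip in N (left out, the last holds). Time passes only in rows, so rows that repeat a pose let the fingers close. It gives the time, the measured TCP pose, the force, the opening and the grip force at its end, in the units of the state.
- sensors.get_state(): the state, without advancing time (a new reading comes with each control period).
- cams.camera(name): name is "scene" or "top" or "wrist"; returns (picture, depth): 480x640x3 uint8, blue, green, red; 480x640 float32, m along the optical axis (not along the pixel's ray), 0 where there is no reading.
- cams.calibration(name): a dict with "fx", "fy", "cx", "cy" (pixels), "rvec" (rotation vector, rad) and "tvec" (3), from world to camera coordinates, as OpenCV has them. Camera axes: x right, y down, z forward; pixel columns grow to the right and rows downward; lengths in m; the calibration is good to about 2 mm. A picture is of the moment at which its call begins: read the wrist's pose just before it. calibration takes no time and is no camera call; for the wrist camera it gives the pose at the moment of the call.
- r.sign_off(): hands the job in; it is judged then, once.
The state is a dict: "clock": time; "q": joint angles; "qvel": joint speeds; "effort": joint torques, N m; "eef_pos": TCP position; "tcp_rot": TCP orientation; "wrist_force": force on the tool from outside, world axes, zero at the start; "ft_torque": the same for the moment, N m; "finger_gap": finger opening in m; "gripper_force": force on a finger pad.
Only numpy, scipy, OpenCV 4.12 (cv2) and the standard library are available. Lean on these libraries where they do the work, as an engineer would, in place of code of your own. Each camera call takes 0.05 s, during which the arm holds its last target. There are 200 camera calls.

TASK

Close up the open bay of the unplugged desk power unit: lay the white blanking plate in its opening between the two fitted modules, then slide the grey filler strip, nose first, fully home into the gap beside the plate, only on the side where the gap is wide enough, and never force it against the socket module. Let go of the filler, then press the blanking plate down against its spring until it is flush with its neighbours and keep pressing: finish while holding it flush, so that I can drive its screws. Leave everything else on the desk where it is.

Things in the scene. Friction and masses are not known exactly. Their poses are not given: they have to be found in the camera images.
- power_unit: Fixed grey metal power unit on the desk, 78 (x) x 224 (y) x 40 mm high, with black end caps 50 mm high (to 119 mm either side). Origin: centre of its underside, z up, -x towards the robot, turned a little. The socket and USB modules stand on its top (z = 40 mm) at y = +69 and -69 mm; which is on which side varies.
- opening (a point): Middle of the 39 (x) x 31 (y) mm opening in the unit's top, at top level (z = 40 mm), for the plate's boss. In it a sprung steel carrier, its top 7 mm down, holds the plate 5 mm proud. It starts to sink at about 3 N and has sunk 5 mm at about 8 N; there the plate's face stops hard on the unit's top.
- gap_left (a point): Unit's x = 0, y = +36 mm, at top level (z = 40 mm). The gap between the seated plate (its face reaches to y = 23 mm either side) and the module on this +y side is 26 mm wide if that is the USB module, with this point in its middle, and only 12 mm if it is the socket module. Behind it a black stop lug, 7 mm high, front at the unit's x = +28 mm.
- gap_right (a point): The same for the -y side: unit's x = 0, y = -36 mm, at top level. Gap 26 mm wide if the USB module is on this side, 12 mm if the socket module is. The same stop lug behind.
- socket_module: White socket module with one round socket recess, 56 (x) x 68 (y) x 10 mm thick, fixed on the unit; origin: centre of its underside, axes as the unit's. Top 50 mm above the desk.
- usb_module: White USB module with two USB slots on a grey panel, 56 (x) x 40 (y) x 10 mm thick, fixed on the unit on the other side; origin: centre of its underside, axes as the unit's. Top 50 mm above the desk.
- blank_plate: Loose white plate, 0.08 kg: face 56 (x) x 46 (y) x 10 mm, four screw holes, on a boss 36 x 28 x 12 mm (lowest 4 mm: 31 x 23). Origin: centre of the boss's underside, z up; face from z = 12 to 22 mm. Lies boss down on the 3 mm desk mat. Grip the face across x. Fits with its x along the unit's, either way round; origin 33 mm above the desk when standing on the carrier, 28 mm when flush.
- filler: Loose grey strip, 0.05 kg, on the mat: 56 (x) x 22 (y) x 10 mm, rounded nose at x = +28 mm; origin: centre of the strip's underside, z up. A tab 14 mm wide runs to x = -54 mm with an upright fin 16 (x) x 10 (y) mm, centre x = -44, top z = 32 mm: grip it across y. Slid in from the unit's -x side along its top, it is home when its nose meets the lug: origin then at the gap point, axes as the unit's.
- mug_1: bystander: white mug at the back; origin centre of its underside
- bottle_2: bystander: small pink nail polish bottle at the back; origin centre of its underside
- memo_cube: bystander: black open note box on the left, 105x69x63 mm; origin centre of its underside
- sticky_yellow: bystander: yellow sticky notes on the right, 69x69x18 mm; origin centre of its underside
- calculator: bystander: white calculator, 112x70x19 mm, front right; origin centre of its underside
- screwdriver: bystander: red-handled screwdriver, 170 mm long, lying at the front edge of the desk before the unit, less than 35 mm high
There are look-alikes about, which are no part of the job. What is shaped like the blank_plate but green is not meant.

How it is judged:
On the way, in this order (a step that is already met when the one before it is completed fails the run):
1. the blanking plate stands in its opening, let go (x of blank_plate in the frame of power_unit between -0.004 and 0.004 m and y of blank_plate in the frame of power_unit between -0.004 and 0.004 m and z of blank_plate in the frame of power_unit below 0.036 m and angle between blank_plate's own z axis and vertical below 0.12 rad and contact force between the fingers and blank_plate below 0.3 N), for 0.2 s.
2. the filler is home in the wide gap and let go (x of filler in the frame of power_unit between -0.005 and 0.004 m and z of filler in the frame of power_unit between 0.0385 and 0.042 m and angle between filler's own z axis and vertical below 0.06 rad and angle between the x axis of filler and the x axis of power_unit, either way round below 0.15 rad and ((y of usb_module in the frame of power_unit above 0 m and y of filler in the frame of power_unit between 0.03 and 0.042 m) or (y of usb_module in the frame of power_unit below 0 m and y of filler in the frame of power_unit between -0.042 and -0.03 m)) and contact force between the fingers and filler below 0.3 N), for 0.2 s.
At the end, for the whole second after the job is handed in: Through the last second the fingers press the blanking plate (over 3 N), in its opening within 4 mm, its face within 1.7 mm of its neighbours', level. The filler lies flat and let go in the gap by the USB module, home within 5 mm (x of blank_plate in the frame of power_unit between -0.004 and 0.004 m and y of blank_plate in the frame of power_unit between -0.004 and 0.004 m and z of blank_plate in the frame of power_unit between 0.026 and 0.0297 m and angle between blank_plate's own z axis and vertical below 0.05 rad and angle between the x axis of blank_plate and the x axis of power_unit, either way round below 0.12 rad and contact force between the fingers and blank_plate above 3 N and linear speed of blank_plate below 0.01 m/s and x of filler in the frame of power_unit between -0.005 and 0.004 m and z of filler in the frame of power_unit between 0.0385 and 0.042 m and angle between filler's own z axis and vertical below 0.06 rad and angle between the x axis of filler and the x axis of power_unit, either way round below 0.15 rad and ((y of usb_module in the frame of power_unit above 0 m and y of filler in the frame of power_unit between 0.03 and 0.042 m) or (y of usb_module in the frame of power_unit below 0 m and y of filler in the frame of power_unit between -0.042 and -0.03 m)) and contact force between the arm and filler below 0.3 N); the arm keeps its last pose, push and grip.
It fails at once if the filler is forced against the socket module (contact force between filler and socket_module above 10 N).
It fails at once if a bystander is pushed away by more than 30 mm (distance of any of mug_1, bottle_2, memo_cube, sticky_yellow, calculator, screwdriver from where it was at the start of the episode above 0.03 m).
It also fails if it takes over 64 s, if anything falls off the work surface, if the arm or the gripper's body presses on something with over 40 N, if the wrist force passes 120 N, or if a joint passes its speed limit or range.

## Working session

There is one attempt and no reset: what is moved stays moved. The work goes in short steps, Python scripts to look and compute and a shell command to move; the robot and the scene stay as the last step left them, time stands still between calls to the robot, and variables do not carry over. Pictures are saved under pics/ and viewed, at most 13 in all, crops included, and the job is handed in when it is done.

```bash
mkdir -p pics
cat > h.py <<'E'
import numpy as np, cv2
from plant import sensors, cams, r
from scipy.spatial.transform import Rotation as R
def cal(n):
    c=cams.calibration(n); K=np.array([[c['fx'],0,c['cx']],[0,c['fy'],c['cy']],[0,0,1]])
    return K,R.from_rotvec(np.ravel(c['rvec'])).as_matrix(),np.ravel(c['tvec'])
def ray(n,px,z,C=None):
    K,Rm,t=C or cal(n); px=np.atleast_2d(px).astype(float)
    d=(np.linalg.inv(K)@np.c_[px,np.ones(len(px))].T).T@Rm
    o=-Rm.T@t
    return o+d*((z-o[2])/d[:,2])[:,None]
def cloud(n,depth,C=None):
    K,Rm,t=C or cal(n); v,u=np.mgrid[:480,:640]
    p=np.stack([(u-K[0,2])/K[0,0]*depth,(v-K[1,2])/K[1,1]*depth,depth],-1)
    return (p-t)@Rm
def pose():
    s=sensors.get_state(); q=np.array(s['tcp_rot']); return np.array(s['eef_pos']),R.from_quat(q[[1,2,3,0]]).as_matrix(),s
def togo(target,yaw=None):
    p,M,s=pose(); d=M.T@(np.array(target)-p)*1000
    print('shift mm',d.round(1),'tool y axis yaw',np.degrees(np.arctan2(M[1,1],M[0,1])).round(1))
E
python3 - <<'E'
from h import *
for n in('scene','top'):
    im,d=cams.camera(n); cv2.imwrite(f'pics/{n}0.png',im); np.save(f'{n}0.npy',d)
p,M,s=pose(); print(p,M.round(3),s['clock'],s['finger_gap'])
E
```

```text
[ 0.2841466  -0.61171346  0.23037529] [[ 0.907  0.421 -0.001]
 [ 0.421 -0.907  0.002]
 [-0.    -0.002 -1.   ]] 0.1 0.08526765704502488
```

View pics/top0.png

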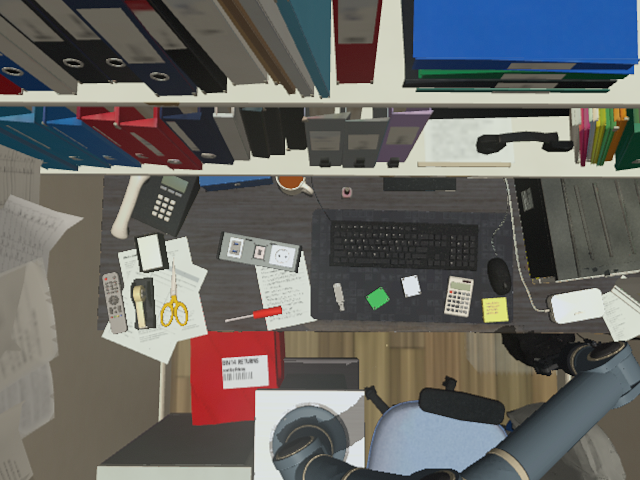

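View pics/scene0.png

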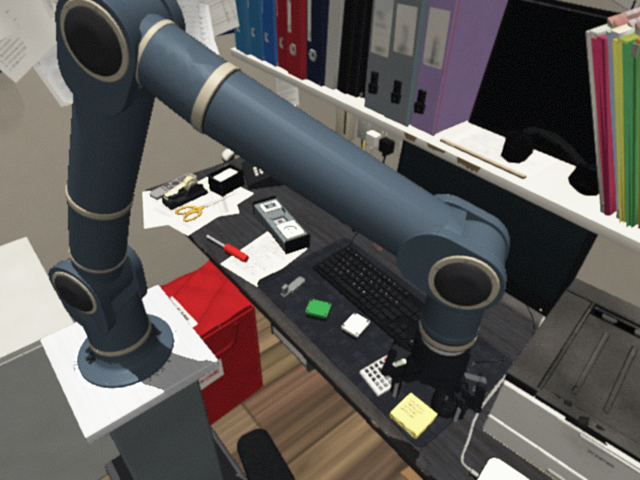

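Top view: the unit is at about (260,252), with the USB module probably at its left (236,246) and the round socket at its right (285,256). The white plate is at (411,286), the filler at (339,296) and the green decoy at (377,297). Next I'll measure these coarsely.

Run:
```python
from h import *
im=cv2.imread('pics/top0.png'); d=np.load('top0.npy'); P=cloud('top',d)
for nm,px in dict(usb=(236,246),sock=(285,256),open=(260,252),plate=(411,286),fill=(339,296),fin=(338,288),nose=(341,305),green=(377,297),calc=(458,297),sd=(268,312)).items():
    print(nm,P[px[1],px[0]].round(3))
C=cal('top'); print('f',C[0][0,0])
hsv=cv2.cvtColor(im,cv2.COLOR_BGR2HSV)
m=((hsv[...,2]>170)&(hsv[...,1]<40)).astype('uint8')
x,y,w,h=395,268,35,35
mm=np.zeros_like(m);mm[y:y+h,x:x+w]=m[y:y+h,x:x+w]
c=max(cv2.findContours(mm,0,1)[0],key=cv2.contourArea);rc=cv2.minAreaRect(c);print('plate',rc,ray('top',rc[0],.025),ray('top',cv2.boxPoints(rc),.025).round(3).tolist())
cr=cv2.resize(im[220:340,205:435],None,fx=3.4,fy=3.4,interpolation=cv2.INTER_CUBIC);cv2.imwrite('pics/c1.png',cr)
```

```text
usb [0.567 0.215 0.05 ]
sock [0.539 0.073 0.048]
open [0.551 0.146 0.04 ]
plate [ 0.455 -0.295  0.024]
fill [ 0.425 -0.085  0.014]
fin [ 0.448 -0.082  0.017]
nose [ 0.399 -0.09   0.034]
green [ 0.422 -0.195  0.032]
calc [ 0.424 -0.433  0.019]
sd [0.377 0.122 0.024]
f 533.0957929441986
plate ((410.6470947265625, 285.5882568359375), (19.402849197387695, 15.522278785705566), 75.96376037597656) [[ 0.4559808  -0.29355211  0.025     ]] [[0.478, -0.265, 0.025], [0.489, -0.309, 0.025], [0.434, -0.322, 0.025], [0.423, -0.278, 0.025]]
```

View pics/c1.png

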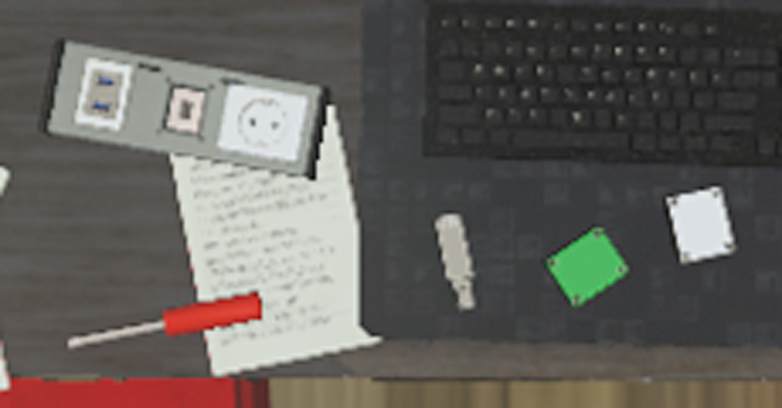

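The USB module is on the +y side (left), so the wide gap is gap_left. The unit's yaw is about -11° and the plate's about +13°. I'll go above the plate.

```bash
python3 -m jog '[[85,145,-108,0,-0.62],[85,145,-108,0,-0.62],[85,145,-108,0,-0.62],[85,145,-108,0,-0.62],[85,145,-108,0,-0.62]]'
python3 -c "
from h import *
togo([.456,-.294,.17])"
```

```text
clock: 0.52
eef_pos: [0.3745, -0.4462, 0.2312]
tcp_rot: [-0.001, 0.86, 0.51, 0.002]
wrist_force: [0.1, 1.3, -0.0]
finger_gap: 0.0852
gripper_force: 0.0
shift mm [172.4  -1.6  61.9] tool y axis yaw -28.7
```

```bash
python3 -m jog '[[85,172,-2,62,-0.73],[85,172,-2,62,-0.73],[85,172,-2,62,-0.73],[85,172,-2,62,-0.73],[85,172,-2,62,-0.73]]'
python3 -m jog '[[85,0,0,0,-0.11],[85,0,0,0,-0.11]]'
python3 - <<'E'
from h import *
C=cal('wrist');im,d=cams.camera('wrist');cv2.imwrite('pics/w1.png',im);np.save('w1.npy',d)
P=cloud('wrist',d,C)
hsv=cv2.cvtColor(im,cv2.COLOR_BGR2HSV)
m=((hsv[...,1]<50)&(hsv[...,2]>140)&(P[...,2]>.015)&(P[...,2]<.032)&(np.hypot(P[...,0]-.456,P[...,1]+.294)<.05)).astype('uint8')
c=max(cv2.findContours(m,0,1)[0],key=cv2.contourArea);rc=cv2.minAreaRect(c)
print(rc,P[m>0][:,2].mean(),ray('wrist',[rc[0]],.025,C).round(4),ray('wrist',cv2.boxPoints(rc),.025,C).round(4).tolist())
b=ray('wrist',cv2.boxPoints(rc),.025,C)
for i in range(4):
    e=b[(i+1)%4]-b[i];print(np.linalg.norm(e),np.degrees(np.arctan2(e[1],e[0])))
togo(ray('wrist',[rc[0]],.015,C)[0]*0+np.r_[b.mean(0)[:2],.010])
E
```

```text
clock: 0.93
eef_pos: [0.4552, -0.2958, 0.1676]
tcp_rot: [-0.002, 0.662, 0.749, 0.001]
wrist_force: [-0.6, 0.2, -0.2]
finger_gap: 0.0848
gripper_force: 0.0
clock: 1.1
eef_pos: [0.4538, -0.3007, 0.1686]
tcp_rot: [-0.001, 0.624, 0.782, 0.0]
wrist_force: [0.6, -0.8, -1.0]
finger_gap: 0.0849
gripper_force: 0.0
((321.0, 216.5), (55.0, 70.0), 90.0) 0.0251772324165499 [[ 0.4542 -0.2918  0.025 ]] [[0.4222, -0.2763, 0.025], [0.4762, -0.264, 0.025], [0.4876, -0.308, 0.025], [0.4312, -0.3209, 0.025]]
0.05536890976315746 12.88509218116413
0.04546908058501018 -75.4400185262467
0.05781666496382583 -167.11252651483818
0.045465824545043866 101.47507311131223
shift mm [  9.4   3.2 158.9] tool y axis yaw 12.5
```

View pics/w1.png

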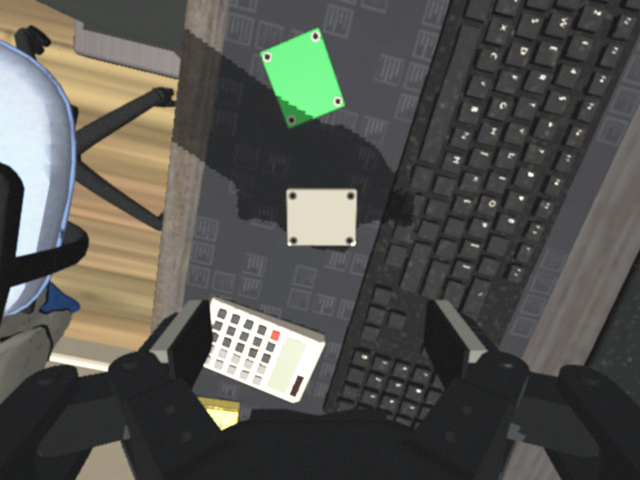

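The plate is at (321,217), square to the fingers with its top at 25 mm, as it should be. I'll descend to just above it and check that the arm settles.

```bash
python3 -m jog '[[85,9,3,100,0],[85,9,3,100,0],[85,9,3,100,0],[85,9,3,100,0],[85,9,3,100,0]]'
python3 -c "
from h import *
togo([.4542,-.2918,.010])"
```

```text
clock: 1.57
eef_pos: [0.4539, -0.2939, 0.069]
tcp_rot: [-0.001, 0.627, 0.779, -0.0]
wrist_force: [0.0, 0.1, -0.8]
finger_gap: 0.0849
gripper_force: 0.0
shift mm [ 2.   0.8 59. ] tool y axis yaw 12.4
```

```bash
python3 -m jog '[[85,2,1,40,0],[85,2,1,59,0],[85,2,1,59,0],[85,2,1,59,0],[60,2,1,59,0]]' 25
python3 -m jog '[[50,0,0,0,0],[50,0,0,0,0],[50,0,0,0,0],[50,0,0,0,0],[50,0,0,0,0]]' 25
python3 -m jog '[[50,0,0,0,0],[50,0,0,0,0],[50,0,0,0,0]]' 25
```

```text
clock: 1.98
eef_pos: [0.4568, -0.2923, 0.0126]
tcp_rot: [0.002, 0.626, 0.78, 0.0]
wrist_force: [0.3, -0.2, 1.1]
finger_gap: 0.0749
gripper_force: 0.0
clock: 2.4
eef_pos: [0.4563, -0.292, 0.0125]
tcp_rot: [0.002, 0.626, 0.78, -0.0]
wrist_force: [-0.8, 0.2, 6.6]
finger_gap: 0.0549
gripper_force: 25.7
clock: 2.65
eef_pos: [0.4563, -0.292, 0.0125]
tcp_rot: [0.002, 0.626, 0.78, -0.0]
wrist_force: [-1.5, 1.0, 6.3]
finger_gap: 0.0555
gripper_force: 25.7
```

```bash
python3 -m jog '[[50,0,0,-20,0],[50,0,0,-40,0],[50,0,0,-80,0],[50,0,0,-130,0],[50,0,0,-130,0]]' 50
python3 -m jog '[[50,35,17,0,0.12],[50,70,34,0,0.24],[50,105,51,0,0.36],[50,140,68,0,0.41],[50,175,85,0,0.41]]'
python3 -c "
from h import *
togo([.54,.08,.15])"
```

```text
clock: 3.07
eef_pos: [0.459, -0.2927, 0.1477]
tcp_rot: [0.006, 0.626, 0.78, 0.001]
wrist_force: [1.5, 0.3, -0.1]
finger_gap: 0.0545
gripper_force: 55.7
clock: 3.48
eef_pos: [0.5003, -0.1, 0.1413]
tcp_rot: [0.001, 0.772, 0.635, 0.0]
wrist_force: [0.4, 0.3, -1.4]
finger_gap: 0.0546
gripper_force: 55.6
shift mm [184.3   4.4  -8.8] tool y axis yaw -11.1
```

```bash
python3 -m jog '[[50,40,1,-8,0],[50,80,2,-8,0],[50,120,3,-8,0],[50,160,4,-8,0],[50,180,4,-8,0]]'
python3 -m jog '[[50,0,0,0,0],[50,0,0,0,0]]'
python3 - <<'E'
from h import *
C=cal('wrist');im,d=cams.camera('wrist');cv2.imwrite('pics/w2.png',im);np.save('w2.npy',d)
P=cloud('wrist',d,C);p,M,s=pose();print(p,M.round(3).tolist());np.savez('w2c.npz',K=C[0],R=C[1],t=C[2])
E
```

```text
clock: 3.9
eef_pos: [0.5388, 0.0805, 0.1497]
tcp_rot: [-0.0, 0.769, 0.639, 0.002]
wrist_force: [0.1, 1.0, -0.7]
finger_gap: 0.0544
gripper_force: 55.6
clock: 4.07
eef_pos: [0.5381, 0.0758, 0.1488]
tcp_rot: [0.0, 0.77, 0.638, 0.0]
wrist_force: [0.2, 0.1, -1.4]
finger_gap: 0.0547
gripper_force: 55.6
[0.53798467 0.07389154 0.14860349] [[0.19, 0.982, 0.0], [0.982, -0.19, -0.001], [-0.001, 0.001, -1.0]]
```

View pics/w2.png

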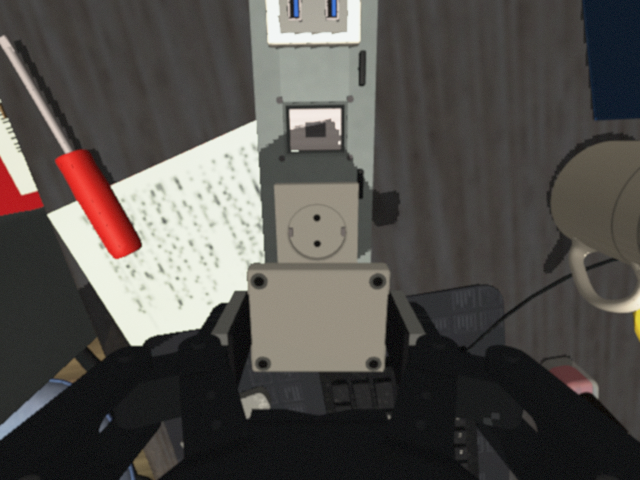

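The opening is at about (316,129), the USB module at the top and the socket at (317,228). The plate is held square, centred at about (318,318). Next I'll measure the opening, the unit's axis and the plate's offset in the hand.

```bash
cat > m.py <<'E'
from h import *
im=cv2.imread('pics/w2.png');d=np.load('w2.npy');c=np.load('w2c.npz');C=(c['K'],c['R'],c['t']);P=cloud('wrist',d,C)
p,M,s=pose()
def rect(m,z,n):
    m=m.astype('uint8');cs=max(cv2.findContours(m,0,1)[0],key=cv2.contourArea);rc=cv2.minAreaRect(cs)
    b=ray('wrist',cv2.boxPoints(rc),z,C);e=b[1]-b[0];f=b[2]-b[1]
    print(n,np.array(rc[0]).round(1),b.mean(0).round(4),'sides',(np.linalg.norm(e)*1e3).round(1),(np.linalg.norm(f)*1e3).round(1),'ang',np.degrees(np.arctan2(e[1],e[0])).round(1));return b
def win(x0,y0,x1,y1):
    w=np.zeros((480,640),bool);w[y0:y1,x0:x1]=1;return w
h=cv2.cvtColor(im,cv2.COLOR_BGR2HSV)
for q in [(316,129),(300,115),(270,129),(289,129),(286,129),(316,90),(317,260),(318,318)]: print(q,im[q[1],q[0]],P[q[1],q[0]].round(4))
z=P[...,2]
rect((z<.0375)&win(275,95,360,165),.04,'opening depth')
rect((z>.045)&(z<.055)&win(262,170,372,262),.05,'socket top')
b=ray('wrist',np.array([[286,45],[340,45]]),.05,C)
rect((z>.045)&(z<.055)&win(255,0,372,60),.05,'usb part')
zp=np.median(z[290:350,280:360]);print('face top z',zp)
rect((abs(z-zp)<.004)&win(240,255,400,380),zp,'plate'); print('tcp(now)',p)
m=(z>.035)&(z<.045)
for r in (90,170): 
    x=np.where(m[r,240:400])[0]+240; print(r,x.min(),x.max(),ray('wrist',[[x.min(),r],[x.max(),r]],.04,C).round(4).tolist())
E
python3 m.py
```

```text
(316, 129) [45 46 46] [0.5505 0.1503 0.0342]
(300, 115) [230 235 243] [0.5416 0.1612 0.0336]
(270, 129) [144 151 147] [0.5205 0.1559 0.0399]
(289, 129) [79 83 87] [0.5305 0.1545 0.006 ]
(286, 129) [79 84 81] [0.5304 0.1542 0.0328]
(316, 90) [157 164 159] [0.555  0.1739 0.0405]
(317, 260) [108 119 124] [0.5346 0.0627 0.049 ]
(318, 318) [127 142 149] [0.5378 0.0769 0.1603]
opening depth [314.5 128. ] [0.5496 0.1508 0.04  ] sides 38.5 31.7 ang -10.7
socket top [318.  215.5] [0.5411 0.0934 0.05  ] sides 57.9 63.5 ang -10.7
usb part [312.5  22.5] [0.5598 0.2095 0.05  ] sides 55.3 23.6 ang -10.7
face top z 0.16129740785061103
plate [319.5 317.5] [0.5383 0.0765 0.1613] sides 60.9 46.9 ang -10.7
tcp(now) [0.53798467 0.07389154 0.14860349]
90 254 374 [[0.5157, 0.1814, 0.04], [0.5918, 0.167, 0.04]]
170 259 372 [[0.5071, 0.1311, 0.04], [0.5832, 0.1167, 0.04]]
```

```bash
python3 -c "
from h import *
togo([.5493,.1490,.075])"
```

```text
shift mm [75.9 -3.2 73.5] tool y axis yaw -10.9
```

```bash
python3 -m jog '[[50,38,-2,0,0],[50,76,-3,10,0],[50,76,-3,45,0],[50,76,-3,73,0],[50,76,-3,73,0]]'
python3 -m jog '[[50,0,0,0,0],[50,0,0,0,0],[50,0,0,0,0]]'
python3 - <<'E'
from h import *
C=cal('wrist');p0=pose()[0];im,d=cams.camera('wrist');cv2.imwrite('pics/w3.png',im);np.save('w3.npy',d);P=cloud('wrist',d,C);np.savez('w3c.npz',K=C[0],R=C[1],t=C[2])
togo([.5493,.1490,.0425]);print(p0)
z=P[...,2];zp=np.median(z[290:350,280:360]);print(zp)
h=cv2.cvtColor(im,cv2.COLOR_BGR2HSV)
for c in (300,320,340): print(c,[(r,z[r,c].round(3),P[r,c,:2].round(4).tolist()) for r in range(10,480,10)][0:24:1][::2])
E
```

```text
clock: 4.53
eef_pos: [0.5459, 0.1461, 0.0705]
tcp_rot: [-0.001, 0.772, 0.636, -0.005]
wrist_force: [-0.9, -0.4, -1.5]
finger_gap: 0.0542
gripper_force: 55.6
clock: 4.78
eef_pos: [0.5511, 0.1488, 0.0773]
tcp_rot: [0.001, 0.772, 0.636, 0.002]
wrist_force: [1.1, -0.1, -0.6]
finger_gap: 0.0546
gripper_force: 55.6
shift mm [-0.4 -1.9 34.9] tool y axis yaw -11.0
[0.55114578 0.14878089 0.07734845]
0.08977906181002851
300 [(10, np.float64(-0.001), [0.5675, 0.2843]), (30, np.float64(0.05), [0.5652, 0.2624]), (50, np.float64(0.04), [0.5636, 0.257]), (70, np.float64(0.039), [0.5619, 0.249]), (90, np.float64(0.041), [0.5602, 0.2404]), (110, np.float64(0.051), [0.5588, 0.2313]), (130, np.float64(0.051), [0.557, 0.223]), (150, np.float64(0.05), [0.5552, 0.2145]), (170, np.float64(0.05), [0.5534, 0.2057]), (190, np.float64(0.041), [0.5508, 0.1954]), (210, np.float64(0.041), [0.5487, 0.1855]), (230, np.float64(0.041), [0.5466, 0.1753])]
320 [(10, np.float64(0.001), [0.5779, 0.2817]), (30, np.float64(0.049), [0.5735, 0.2609]), (50, np.float64(0.041), [0.5724, 0.255]), (70, np.float64(0.041), [0.5709,
[... 178 characters left out ...]
]), (170, np.float64(0.05), [0.5625, 0.2039]), (190, np.float64(0.04), [0.5605, 0.1934]), (210, np.float64(0.041), [0.5586, 0.1835]), (230, np.float64(0.041), [0.5566, 0.1733])]
340 [(10, np.float64(-0.001), [0.5886, 0.2803]), (30, np.float64(0.05), [0.5817, 0.2592]), (50, np.float64(0.041), [0.5812, 0.2534]), (70, np.float64(0.041), [0.5797, 0.2452]), (90, np.float64(0.04), [0.5784, 0.2371]), (110, np.float64(0.051), [0.5761, 0.2279]), (130, np.float64(0.052), [0.5745, 0.2196]), (150, np.float64(0.05), [0.5731, 0.211]), (170, np.float64(0.051), [0.5715, 0.2023]), (190, np.float64(0.041), [0.5703, 0.1916]), (210, np.float64(0.04), [0.5685, 0.1815]), (230, np.float64(0.04), [0.5667, 0.1713])]
```

View pics/w3.png

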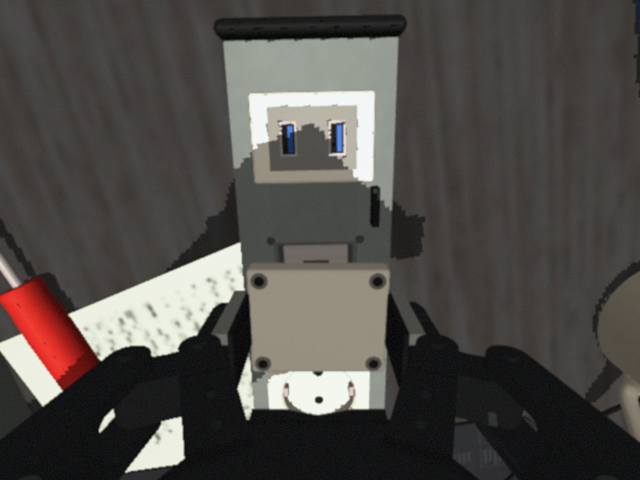

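The USB module's corners are at about (249,92), (374,92), (375,181) and (257,182). The opening's far edge runs (283,244)–(354,244) and the unit's edges are at x≈223→243 and 403→388. I'll use these as a cross-check.

```bash
cat > m3.py <<'E'
from h import *
d=np.load('w3.npy');c=np.load('w3c.npz');C=(c['K'],c['R'],c['t']);P=cloud('wrist',d,C);z=P[...,2]
from scipy.ndimage import label
m=(z>.0455)&(z<.055);m[:80]=0;m[200:]=0;m[:,:240]=0;m[:,385:]=0
q=cv2.minAreaRect(max(cv2.findContours(m.astype('uint8'),0,1)[0],key=cv2.contourArea));print(q)
pts=P[m][:,:2];rc=cv2.minAreaRect((pts*1e3).astype('float32'));print('usb (mm)',rc)
mid=[];
for r in range(190,236,3):
    x=np.where((z[r]>.034)&(z[r]<.05))[0];x=x[(x>200)&(x<430)];b=ray('wrist',[[x.min(),r],[x.max(),r]],.04,C)[:,:2];mid.append(b.mean(0))
for r in range(50,85,3):
    x=np.where((z[r]>.034)&(z[r]<.05))[0];x=x[(x>200)&(x<430)];b=ray('wrist',[[x.min(),r],[x.max(),r]],.04,C)[:,:2];mid.append(b.mean(0))
mid=np.array(mid);f=np.polyfit(mid[:,1],mid[:,0],1);yaw=-np.arctan(f[0]);print('yaw',np.degrees(yaw),'centre x at y=.1508',np.polyval(f,.1508),np.linalg.norm(b[1]-b[0]))
uy=np.array([-np.sin(yaw),np.cos(yaw)]);u=np.array(rc[0])/1e3;print('opening from usb',u-.069*uy)
e=ray('wrist',[[283,244],[354,244]],.04,C)[:,:2].mean(0);print('opening from far edge',e-.0155*uy)
zp=.0893+0; w=np.zeros_like(m);w[255:380,235:400]=1;mm=(abs(z-.0895)<.003)&w
rc=cv2.minAreaRect((P[mm][:,:2]*1e3).astype('float32'));print('plate',rc)
b=ray('wrist',[[249,268],[388,268],[386,370],[250,370]],.0895,C);print(b.mean(0),b.round(4).tolist())
E
python3 m3.py
```

```text
((311.8010559082031, 136.45205688476562), (91.25102996826172, 126.18095397949219), 88.80650329589844)
usb (mm) ((562.5023193359375, 213.84149169921875), (49.288597106933594, 59.98278045654297), 80.11881256103516)
yaw -9.86135619276857 centre x at y=.1508 0.5497260552527717 0.0777740924526709
opening from usb [0.55068506 0.14586096]
opening from far edge [0.55176441 0.15062136]
plate ((550.1293334960938, 148.4538116455078), (46.66753387451172, 65.58385467529297), 78.86611938476562)
[0.55074351 0.14882668 0.0895    ] [[0.529, 0.1763, 0.0895], [0.5814, 0.166, 0.0895], [0.5743, 0.1209, 0.0895], [0.5183, 0.132, 0.0895]]
```

```bash
python3 -m jog '[[50,2,-1,5,-0.02],[50,2,-1,12,-0.02],[50,2,-1,20,-0.02],[50,2,-1,27,-0.02],[50,2,-1,27,-0.02]]'
python3 -m jog '[[50,0,0,0,0],[50,0,0,2,0],[50,0,0,4,0],[50,0,0,6,0],[50,0,0,6,0]]'
python3 -c "
from h import *
togo([.5503,.1507,.0425])"
```

```text
clock: 5.25
eef_pos: [0.5476, 0.1511, 0.0463]
tcp_rot: [-0.001, 0.765, 0.644, -0.002]
wrist_force: [-0.1, 0.2, -1.0]
finger_gap: 0.0545
gripper_force: 55.6
clock: 5.67
eef_pos: [0.5492, 0.1518, 0.0424]
tcp_rot: [0.0, 0.765, 0.644, 0.0]
wrist_force: [-0.2, -0.8, 2.3]
finger_gap: 0.054
gripper_force: 56.0
shift mm [-0.9  1.2 -0.1] tool y axis yaw -9.8
```

```bash
python3 -m jog '[[60,0,0,0,0],[66,0,0,0,0],[72,0,0,0,0],[78,0,0,0,0],[80,0,0,0,0]]'
python3 -m jog '[[85,0,0,-30,0],[85,0,0,-60,0],[85,-20,0,-95,0],[85,-40,0,-120,0],[85,-40,0,-120,0]]'
python3 -m jog '[[85,0,0,0,0],[85,0,0,0,0]]'
python3 - <<'E'
from h import *
C=cal('wrist');im,d=cams.camera('wrist');cv2.imwrite('pics/w4.png',im);np.save('w4.npy',d);P=cloud('wrist',d,C);np.savez('w4c.npz',K=C[0],R=C[1],t=C[2]);print(pose()[0])
E
```

```text
clock: 6.08
eef_pos: [0.549, 0.1516, 0.0423]
tcp_rot: [0.0, 0.765, 0.644, 0.0]
wrist_force: [0.2, 0.9, 0.9]
finger_gap: 0.0802
gripper_force: 0.0
clock: 6.5
eef_pos: [0.5452, 0.1089, 0.1674]
tcp_rot: [0.003, 0.767, 0.642, 0.003]
wrist_force: [0.4, -0.2, 0.7]
finger_gap: 0.085
gripper_force: 0.0
clock: 6.67
eef_pos: [0.5417, 0.1123, 0.1618]
tcp_rot: [-0.0, 0.765, 0.644, -0.0]
wrist_force: [-0.4, 0.5, -0.1]
finger_gap: 0.085
gripper_force: 0.0
[0.54130084 0.11271056 0.1612454 ]
```

View pics/w4.png

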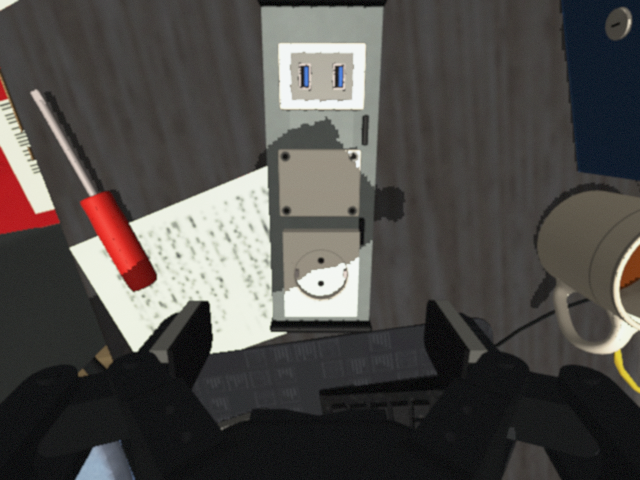

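The plate is seated at (318,183), with the wide gap free towards the USB module at (322,76) and the lug at (365,129). I'll measure these, then head for the filler.

Run:
```python
from h import *
c=np.load('w4c.npz');C=(c['K'],c['R'],c['t']);P=cloud('wrist',np.load('w4.npy'),C);z=P[...,2]
print('plate z',np.median(z[165:205,290:345]),[np.median(z[a:a+8,b:b+8]).round(4) for a,b in((165,290),(165,335),(195,290),(195,335))])
b=ray('wrist',[[278,150],[361,150],[361,216],[279,216]],.055,C);print('plate',b.mean(0).round(4),np.linalg.norm(np.diff(b,axis=0),axis=1).round(4))
u=ray('wrist',[[279,43],[367,43],[365,109],[279,110]],.05,C);print('usb',u.mean(0).round(4),np.linalg.norm(np.diff(u,axis=0),axis=1).round(4))
s=ray('wrist',[[283,231],[361,231],[360,316],[285,317]],.05,C);print('sock',s.mean(0).round(4),np.linalg.norm(np.diff(s,axis=0),axis=1).round(4))
g=u.mean(0)-s.mean(0);print('yaw',np.degrees(np.arctan2(g[1],g[0]))-90,np.linalg.norm(g), 'mid',(u.mean(0)+s.mean(0))/2)
togo([.40,-.07,.17])
```

```text
plate z 0.055262522751155355 [np.float64(0.0552), np.float64(0.0554), np.float64(0.0551), np.float64(0.0553)]
plate [0.549 0.151 0.055] [0.0555 0.0452 0.0577]
usb [0.5623 0.218  0.05  ] [0.0556 0.0393 0.057 ]
sock [0.5393 0.0824 0.05  ] [0.0567 0.0686 0.0585]
yaw -9.629509695770679 0.1375698228575708 mid [0.55076801 0.15017988 0.05      ]
shift mm [-204.  -108.4   -8.5] tool y axis yaw -9.7
```

Plate verified: seated and level, top at 55 mm. The unit's centre is about (0.550, 0.1505), with yaw -9.8°. Now the filler.

```bash
python3 -m jog '[[85,-40,-20,-10,0.12],[85,-80,-40,-10,0.25],[85,-120,-60,-10,0.37],[85,-160,-80,-10,0.5],[85,-200,-100,-10,0.62]]'
python3 -m jog '[[85,0,0,0,0.12],[85,0,0,0,0.25],[85,0,0,0,0.37],[85,0,0,0,0.5],[85,0,0,0,0.56]]'
python3 -c "
from h import *
togo([.41,-.085,.17]);print(pose()[0])"
```

```text
clock: 7.13
eef_pos: [0.4172, -0.055, 0.171]
tcp_rot: [-0.001, 0.926, 0.378, -0.001]
wrist_force: [0.1, -1.2, -0.4]
finger_gap: 0.085
gripper_force: 0.0
clock: 7.55
eef_pos: [0.4186, -0.0539, 0.171]
tcp_rot: [-0.0, 0.994, 0.108, -0.001]
wrist_force: [-0.9, 0.5, 0.3]
finger_gap: 0.0847
gripper_force: 0.0
shift mm [-15.   28.6   1. ] tool y axis yaw -77.6
[ 0.41856549 -0.05388094  0.17101162]
```

```bash
python3 -m jog '[[85,-15,29,0,0],[85,-15,29,0,0],[85,-15,29,0,0],[85,-15,29,0,0]]'
python3 - <<'E'
from h import *
C=cal('wrist');print(pose()[0]);im,d=cams.camera('wrist');cv2.imwrite('pics/w5.png',im);np.save('w5.npy',d);P=cloud('wrist',d,C);np.savez('w5c.npz',K=C[0],R=C[1],t=C[2])
z=P[...,2]
near=np.hypot(P[...,0]-.42,P[...,1]+.087)<.06
fin=near&(z>.0305)&(z<.040)
print('fin',fin.sum(),np.median(P[fin],axis=0).round(4),cv2.minAreaRect((P[fin][:,:2]*1e3).astype('float32')))
st=near&(z>.0095)&(z<.0165)
print('strip',st.sum(),cv2.minAreaRect((P[st][:,:2]*1e3).astype('float32')))
E
```

```text
clock: 7.88
eef_pos: [0.4106, -0.0855, 0.1715]
tcp_rot: [-0.0, 0.994, 0.11, -0.001]
wrist_force: [-0.0, -0.1, -0.5]
finger_gap: 0.085
gripper_force: 0.0
[ 0.41063265 -0.08546262  0.17146031]
fin 250 [ 0.3921 -0.0895  0.035 ] ((391.6419677734375, -89.64673614501953), (15.52280044555664, 10.616182327270508), 10.629887580871582)
strip 1959 ((421.6365051269531, -83.345458984375), (81.72769165039062, 21.81020736694336), 12.251811027526855)
```

View pics/w5.png

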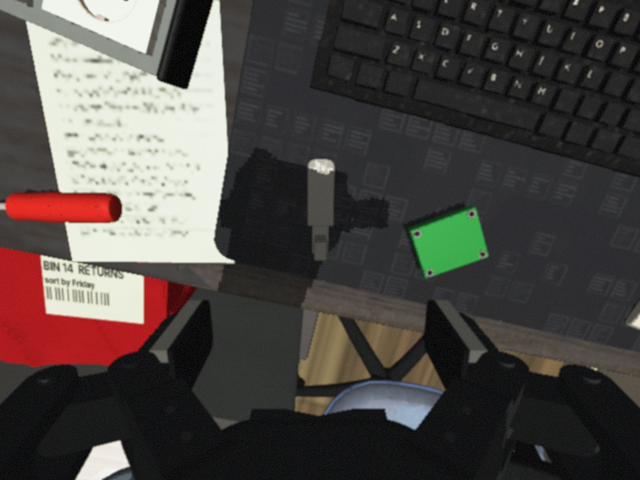

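The filler is at (320,205) in the view, its fin at (321,240) towards me: fin centre (0.392, -0.090), top 35 mm, yaw 12.3°. These agree with the given sizes. I'll descend towards the fin.

```bash
python3 -m jog '[[50,-19,0,0,0],[50,-19,0,40,0],[50,-19,0,80,0],[50,-19,0,110,0],[50,-19,0,110,0]]'
python3 -m jog '[[50,0,0,0,0],[50,0,0,0,0]]'
python3 -c "
from h import *
togo([.392,-.0896,.018]);p,M,s=pose();print(p,M.round(3).tolist(),np.round(s['q'],2))"
```

```text
clock: 8.35
eef_pos: [0.3884, -0.0888, 0.058]
tcp_rot: [-0.002, 0.994, 0.111, -0.005]
wrist_force: [0.0, 0.2, 0.3]
finger_gap: 0.05
gripper_force: 0.0
clock: 8.52
eef_pos: [0.3937, -0.09, 0.0634]
tcp_rot: [0.0, 0.994, 0.11, 0.001]
wrist_force: [-0.3, -0.9, 0.2]
finger_gap: 0.0502
gripper_force: 0.0
shift mm [-1.6 -0.8 45.4] tool y axis yaw -77.3
[ 0.39366872 -0.09001571  0.06337557] [[0.976, 0.219, 0.002], [0.219, -0.976, -0.0], [0.002, 0.0, -1.0]] [ 0.32  0.3  -0.23  2.29  0.13  0.55 -1.36]
```

```bash
python3 -m jog '[[50,-2,-1,20,0],[50,-2,-1,35,0],[50,-2,-1,44,0],[50,-2,-1,44,0],[50,-2,-1,44,0]]' 30
python3 -c "
from h import *
togo([.392,-.0896,.018]);p,M,s=pose();print(p,M.round(3).tolist(),np.round(s['q'],2))"
```

```text
clock: 8.93
eef_pos: [0.3912, -0.0899, 0.0193]
tcp_rot: [0.0, 0.994, 0.11, 0.001]
wrist_force: [0.1, -0.6, -0.5]
finger_gap: 0.0499
gripper_force: 0.0
shift mm [ 0.8 -0.2  1.3] tool y axis yaw -77.4
[ 0.39122758 -0.08993727  0.01927991] [[0.976, 0.218, 0.002], [0.218, -0.976, -0.0], [0.002, 0.001, -1.0]] [ 0.29  0.39 -0.2   2.33  0.18  0.43 -1.41]
```

```bash
python3 -m jog '[[5,0,0,0,0],[5,0,0,0,0],[5,0,0,0,0],[5,0,0,0,0],[5,0,0,0,0]]' 30
python3 -m jog '[[5,0,0,0,0],[5,0,0,0,0],[5,0,0,0,0],[5,0,0,0,0]]' 50
python3 -m jog '[[5,5,0,-10,0],[5,10,0,-40,0],[5,20,0,-75,0],[5,30,0,-110,0],[5,30,0,-110,0]]' 50
python3 -c "
from h import *
togo([.4339,.2071,.10])"
```

```text
clock: 9.35
eef_pos: [0.3907, -0.09, 0.019]
tcp_rot: [0.0, 0.994, 0.11, 0.001]
wrist_force: [-0.9, 0.2, 7.0]
finger_gap: 0.009
gripper_force: 33.5
clock: 9.68
eef_pos: [0.3907, -0.09, 0.019]
tcp_rot: [0.0, 0.994, 0.11, 0.001]
wrist_force: [-1.7, 0.4, 7.4]
finger_gap: 0.0086
gripper_force: 52.4
clock: 10.1
eef_pos: [0.4258, -0.0834, 0.1344]
tcp_rot: [0.002, 0.994, 0.11, 0.007]
wrist_force: [2.0, 0.9, 0.0]
finger_gap: 0.0084
gripper_force: 51.4
shift mm [  71.  -281.8   33.9] tool y axis yaw -77.4
```

```bash
python3 -m jog '[[5,8,-38,0,0.08],[5,16,-76,0,0.16],[5,24,-114,0,0.24],[5,32,-152,0,0.32],[5,40,-190,0,0.39]]'
python3 -m jog '[[5,0,0,0,0]]'
python3 -c "
from h import *
togo([.4339,.2071,.10])"
```

```text
clock: 10.52
eef_pos: [0.4164, 0.1122, 0.1281]
tcp_rot: [0.0, 0.996, -0.087, 0.0]
wrist_force: [0.5, 1.0, -0.8]
finger_gap: 0.0087
gripper_force: 51.3
clock: 10.6
eef_pos: [0.4167, 0.1189, 0.1287]
tcp_rot: [-0.002, 0.997, -0.08, 0.001]
wrist_force: [-0.5, -0.5, -0.2]
finger_gap: 0.0084
gripper_force: 51.4
shift mm [  2.9 -89.6  29.1] tool y axis yaw -99.2
```

```bash
python3 -m jog '[[5,3,-40,0,0.01],[5,3,-80,5,0.01],[5,3,-89,20,0.01],[5,3,-89,20,0.01],[5,3,-89,20,0.01]]'
python3 -m jog '[[5,0,0,0,0],[5,0,0,0,0]]'
python3 - <<'E'
from h import *
C=cal('wrist');togo([.4339,.2071,.060]);im,d=cams.camera('wrist');cv2.imwrite('pics/w6.png',im);np.save('w6.npy',d);np.savez('w6c.npz',K=C[0],R=C[1],t=C[2]);print(pose()[0])
E
```

```text
clock: 11.02
eef_pos: [0.434, 0.1976, 0.1072]
tcp_rot: [0.001, 0.996, -0.089, -0.001]
wrist_force: [-0.4, -0.7, 0.4]
finger_gap: 0.0085
gripper_force: 51.4
clock: 11.18
eef_pos: [0.4352, 0.1964, 0.1085]
tcp_rot: [0.0, 0.996, -0.091, 0.0]
wrist_force: [-0.0, -0.4, -0.5]
finger_gap: 0.0083
gripper_force: 51.4
shift mm [ -3.3 -10.3  48.5] tool y axis yaw -100.4
[0.43539905 0.19653541 0.10866523]
```

View pics/w6.png

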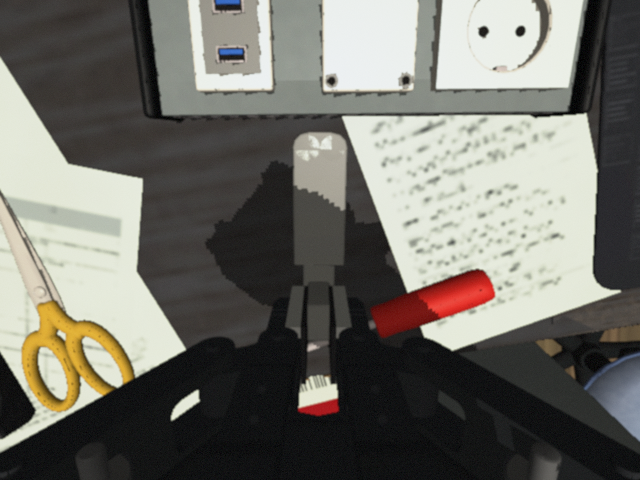

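The filler is held straight with its strip at columns 293–346 and nose at row 132. The gap runs from the USB edge (272,92) to the plate edge (323,92), so the filler has to shift left. I'll work out how far.

```bash
cat > m6.py <<'E'
from h import *
c=np.load('w6c.npz');C=(c['K'],c['R'],c['t']);P=cloud('wrist',np.load('w6.npy'),C);z=P[...,2]
print('strip top z',np.median(z[170:250,300:340]),np.median(z[160:175,300:340]),np.median(z[245:258,300:340]))
zt=.1025
a=ray('wrist',[[294,260],[346,260],[292.5,165],[347,165],[320,132]],zt,C)
m0,m1=(a[0]+a[1])/2,(a[2]+a[3])/2;e=m1-m0
print('widths',np.linalg.norm(a[1]-a[0]),np.linalg.norm(a[3]-a[2]),'strip yaw',np.degrees(np.arctan2(e[1],e[0])),'nose',a[4],'tcp',pose()[0])
m=(z>.095)&(z<.108);m[:125]=0;m[265:]=0;m[:,:280]=0;m[:,360:]=0
print('strip rect',cv2.minAreaRect((P[m][:,:2]*1e3).astype('float32')))
u=ray('wrist',[[272.5,92],[270,40]],.05,C);pl=ray('wrist',[[323,92],[322,40]],.055,C);s=ray('wrist',[[435,90]],.05,C)
print('usb edge',u.round(4).tolist(),'plate edge',pl.round(4).tolist(),'sock',s)
yaw=np.radians(-9.8);ux=np.array([np.cos(yaw),np.sin(yaw)]);uy=np.array([-ux[1],ux[0]]);o=np.array([.550,.1505])
for n,q in(('usb',u),('plate',pl),('sock',s),('nose',a[4:]),('strip',np.array([m0,m1])),('tcp',[pose()[0]])): print(n,[((np.dot(v[:2]-o,ux)*1e3).round(1),(np.dot(v[:2]-o,uy)*1e3).round(1)) for v in q])
E
python3 m6.py
```

```text
strip top z 0.10256189426955861 0.10250714519594933 0.102562705417899
widths 0.022623514035775304 0.022002165847951505 strip yaw -10.170516133614097 nose [0.50559072 0.18361875 0.1025    ] tcp [0.43539905 0.19653541 0.10866523]
strip rect ((478.10638427734375, 189.15505981445312), (22.113021850585938, 56.173770904541016), 79.11766815185547)
usb edge [[0.5298, 0.2039, 0.05], [0.5536, 0.1999, 0.05]] plate edge [[0.5246, 0.1783, 0.055], [0.5478, 0.1747, 0.055]] sock [[0.51555761 0.12109879 0.05      ]]
usb [(np.float64(-29.0), np.float64(49.2)), (np.float64(-4.9), np.float64(49.3))]
plate [(np.float64(-29.8), np.float64(23.1)), (np.float64(-6.3), np.float64(23.4))]
sock [(np.float64(-28.9), np.float64(-34.8))]
nose [(np.float64(-49.4), np.float64(25.1))]
strip [(np.float64(-102.8), np.float64(25.6)), (np.float64(-62.2), np.float64(25.3))]
tcp [(np.float64(-120.8), np.float64(25.9))]
```

The frame agrees: USB edge at 49, plate edge at 23, socket edge at -35 mm. The filler must go 10.8 mm sideways, 77 mm forward and about 52 mm down.

```bash
python3 -m jog '[[5,0,-11,20,-0.01],[5,0,-11,40,-0.01],[5,0,-11,49,-0.01],[5,0,-11,49,-0.01],[5,0,-11,49,-0.01]]'
python3 -m jog '[[5,0,0,0,0],[5,0,0,0,0],[5,0,0,0,0]]'
cat > u.py <<'E'
from h import *
yaw=np.radians(-9.8);ux=np.array([np.cos(yaw),np.sin(yaw)]);uy=np.array([-ux[1],ux[0]]);o=np.array([.550,.1505])
p,M,s=pose();d=p[:2]-o;print('tcp unit',(d@ux*1e3).round(1),(d@uy*1e3).round(1),'nose x',(d@ux*1e3+71.4).round(1),'strip y',(d@uy*1e3-.5).round(1),'bottom',(p[2]*1e3-16.1).round(1),'yaw',np.degrees(np.arctan2(M[1,0],M[0,0])).round(1),'F',np.round(s['wrist_force'],1))
E
python3 u.py
```

```text
clock: 11.65
eef_pos: [0.4371, 0.208, 0.0594]
tcp_rot: [0.0, 0.996, -0.086, -0.0]
wrist_force: [-0.1, -0.6, -0.2]
finger_gap: 0.009
gripper_force: 51.4
clock: 11.9
eef_pos: [0.4377, 0.2089, 0.0602]
tcp_rot: [-0.0, 0.996, -0.085, 0.001]
wrist_force: [0.2, -0.9, -0.9]
finger_gap: 0.0087
gripper_force: 51.4
tcp unit -120.6 38.4 nose x -49.2 strip y 37.9 bottom 44.1 yaw -9.8 F [ 0.2 -0.9 -0.9]
```

```bash
python3 -m jog '[[5,8,1.5,0,0],[5,16,1.5,0.5,0],[5,24,1.5,1,0],[5,32,1.5,1.5,0],[5,32,1.5,1.5,0]]'
python3 -m jog '[[5,0,0,0,0],[5,0,0,0,0]]' && python3 u.py
```

```text
clock: 12.32
eef_pos: [0.4709, 0.2013, 0.0578]
tcp_rot: [-0.0, 0.996, -0.086, 0.001]
wrist_force: [0.2, -0.3, -1.2]
finger_gap: 0.0086
gripper_force: 51.4
clock: 12.48
eef_pos: [0.4681, 0.2019, 0.0576]
tcp_rot: [0.0, 0.996, -0.085, -0.0]
wrist_force: [-0.5, -0.2, -1.1]
finger_gap: 0.0088
gripper_force: 51.4
tcp unit -89.4 36.7 nose x -18.0 strip y 36.2 bottom 41.5 yaw -9.8 F [-0.5 -0.2 -1.1]
```

```bash
python3 -m jog '[[5,8,0,0.4,0],[5,16,0,0.8,0],[5,24,0,1.2,0],[5,32,0,1.2,0],[5,40,0,1.2,0]]'
python3 -m jog '[[5,0,0,0,0],[5,0,0,0,0]]' && python3 u.py
```

```text
clock: 12.9
eef_pos: [0.5089, 0.1948, 0.0566]
tcp_rot: [0.0, 0.996, -0.085, 0.0]
wrist_force: [0.4, -0.4, -0.4]
finger_gap: 0.0087
gripper_force: 51.4
clock: 13.07
eef_pos: [0.5083, 0.1949, 0.0565]
tcp_rot: [0.0, 0.996, -0.085, -0.0]
wrist_force: [0.1, 0.1, 0.3]
finger_gap: 0.0085
gripper_force: 51.4
tcp unit -48.7 36.6 nose x 22.7 strip y 36.1 bottom 40.4 yaw -9.8 F [0.1 0.1 0.3]
```

```bash
python3 -m jog '[[5,1.5,0,0,0],[5,3,0,0.3,0],[5,4,0,0.5,0],[5,5,0,0.5,0],[5,5,0,0.5,0]]' && python3 u.py; python3 -m jog '[[5,0.5,0,0,0],[5,1,0,0,0],[5,1,0,0,0]]' && python3 u.py
```

```text
clock: 13.48
eef_pos: [0.5129, 0.1944, 0.0562]
tcp_rot: [-0.0, 0.996, -0.085, 0.0]
wrist_force: [-0.7, 0.1, 0.0]
finger_gap: 0.0087
gripper_force: 51.5
tcp unit -44.0 36.9 nose x 27.4 strip y 36.4 bottom 40.1 yaw -9.7 F [-0.7  0.1  0. ]
clock: 13.73
eef_pos: [0.5132, 0.1943, 0.0561]
tcp_rot: [0.0, 0.996, -0.085, -0.0]
wrist_force: [-2.1, 1.2, 1.9]
finger_gap: 0.0087
gripper_force: 51.7
tcp unit -43.7 36.9 nose x 27.7 strip y 36.4 bottom 40.0 yaw -9.7 F [-2.1  1.2  1.9]
```

The filler is on the lug (light contact, nose at 27.7 mm). I'll release it, rise and look.

```bash
python3 -m jog '[[14,0,0,0,0],[20,0,0,0,0],[26,0,0,0,0],[30,0,0,0,0],[30,0,0,0,0]]'
python3 -m jog '[[30,0,0,-15,0],[30,0,0,-40,0],[30,-10,0,-80,0],[30,-20,0,-100,0],[30,-20,0,-100,0]]'
python3 -m jog '[[30,0,0,0,0],[30,0,0,0,0]]'
python3 - <<'E'
from h import *
C=cal('wrist');im,d=cams.camera('wrist');cv2.imwrite('pics/w7.png',im);np.save('w7.npy',d);np.savez('w7c.npz',K=C[0],R=C[1],t=C[2])
E
python3 u.py
```

```text
clock: 14.15
eef_pos: [0.5139, 0.194, 0.0561]
tcp_rot: [0.0, 0.996, -0.085, 0.0]
wrist_force: [-0.1, -0.7, 0.1]
finger_gap: 0.0301
gripper_force: 0.0
clock: 14.57
eef_pos: [0.4952, 0.1996, 0.1608]
tcp_rot: [-0.002, 0.996, -0.084, 0.004]
wrist_force: [0.2, -0.2, -0.3]
finger_gap: 0.0302
gripper_force: 0.0
clock: 14.73
eef_pos: [0.4937, 0.197, 0.1555]
tcp_rot: [0.0, 0.996, -0.085, -0.0]
wrist_force: [-0.1, -1.3, 0.4]
finger_gap: 0.0298
gripper_force: 0.0
tcp unit -63.5 36.0 nose x 7.9 strip y 35.5 bottom 138.8 yaw -9.8 F [ 0.5 -1.  -0.6]
```

View pics/w7.png

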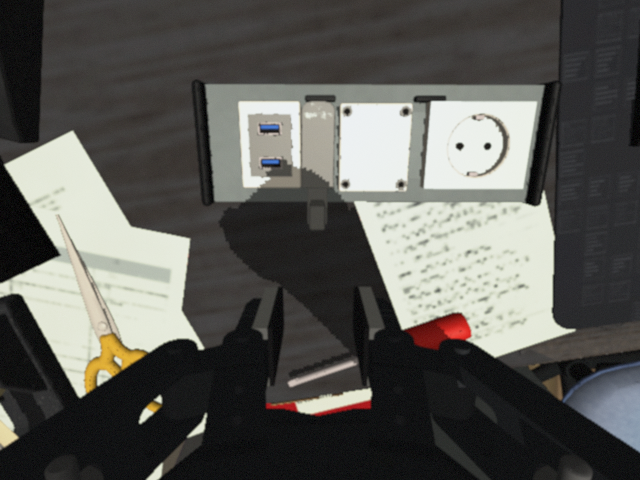

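The filler is home with its nose at the lug (320,98), and the plate (375,147) is undisturbed. I'll check both, then go above the plate with the fingers shut.

Run:
```python
from h import *
c=np.load('w7c.npz');C=(c['K'],c['R'],c['t']);P=cloud('wrist',np.load('w7.npy'),C);z=P[...,2]
yaw=np.radians(-9.8);ux=np.array([np.cos(yaw),np.sin(yaw)]);uy=np.array([-ux[1],ux[0]]);o=np.array([.550,.1505])
U=lambda q:[((v[:2]-o)@ux*1e3,(v[:2]-o)@uy*1e3) for v in q]
b=ray('wrist',[[340,103],[411,103],[410,192],[338,192]],.055,C);print('plate',b.mean(0),np.round(U([b.mean(0)]),1),np.median(z[120:175,350:400]))
f=ray('wrist',[[305,185],[335,185],[305,110],[334,110],[320,101]],.05,C);print('filler',np.round(U([(f[0]+f[1])/2,(f[2]+f[3])/2,f[4]]),1),np.median(z[120:180,310:330]))
togo([.550,.1505,.09])
```

```text
plate [0.54811686 0.15096638 0.055     ] [[-1.9  0.1]] 0.05524676895157813
filler [[-26.1  35.7]
 [ 22.3  36.2]
 [ 27.7  35.9]] 0.05025274640283789
shift mm [63.6 35.9 64.9] tool y axis yaw -99.8
```

```bash
python3 -m jog '[[0,32,18,0,0],[0,63,36,0,0],[0,63,36,30,0],[0,63,36,60,0],[0,63,36,65,0]]'
python3 -m jog '[[0,0,0,10,0],[0,0,0,20,0],[0,0,0,27,0],[0,0,0,27,0],[0,0,0,27,0]]'
python3 -c "
from h import *
togo([.5493,.1506,.055])"
```

```text
clock: 15.2
eef_pos: [0.5466, 0.1489, 0.0851]
tcp_rot: [0.002, 0.996, -0.086, -0.005]
wrist_force: [-0.0, 0.5, 0.0]
finger_gap: -0.0001
gripper_force: 0.0
clock: 15.62
eef_pos: [0.5502, 0.1517, 0.0645]
tcp_rot: [-0.0, 0.996, -0.085, 0.0]
wrist_force: [0.6, -0.3, 0.8]
finger_gap: -0.0001
gripper_force: 0.0
shift mm [-0.7  1.3  9.5] tool y axis yaw -99.7
```

```bash
python3 -m jog '[[0,-0.5,1,3,0],[0,-0.5,1,6,0],[0,-0.5,1,8,0],[0,-0.5,1,10,0],[0,-0.5,1,10,0]]'
python3 -m jog '[[0,0,0,1,0],[0,0,0,2,0],[0,0,0,3,0],[0,0,0,4,0],[0,0,0,4,0]]'
```

```text
clock: 16.03
eef_pos: [0.5495, 0.1505, 0.0542]
tcp_rot: [0.0, 0.996, -0.085, 0.0]
wrist_force: [-1.0, -1.3, 3.3]
finger_gap: 0.0
gripper_force: 1.4
clock: 16.45
eef_pos: [0.5496, 0.1505, 0.0505]
tcp_rot: [0.0, 0.996, -0.085, 0.0]
wrist_force: [-1.7, -0.8, 7.2]
finger_gap: 0.0
gripper_force: 3.3
```

Contact is at 55 mm as expected and the spring is yielding. I'll press on to the hard stop with some margin.

```bash
python3 -m jog '[[0,0,0,0.5,0],[0,0,0,1,0],[0,0,0,1.5,0],[0,0,0,1.5,0],[0,0,0,1.5,0]]'
```

```text
clock: 16.87
eef_pos: [0.5496, 0.1505, 0.0501]
tcp_rot: [0.0, 0.996, -0.085, 0.0]
wrist_force: [-3.9, -2.0, 13.0]
finger_gap: -0.0001
gripper_force: 6.5
```

```bash
python3 -m jog '[[0,0,0,0.3,0],[0,0,0,0.3,0],[0,0,0,0.3,0],[0,0,0,0.3,0],[0,0,0,0.3,0]]'
python3 - <<'E'
from h import *
C=cal('wrist');im,d=cams.camera('wrist');cv2.imwrite('pics/w8.png',im);P=cloud('wrist',d,C)
yaw=np.radians(-9.8);ux=np.array([np.cos(yaw),np.sin(yaw)]);uy=np.array([-ux[1],ux[0]]);o=np.array([.550,.1505])
q=P[...,:2]-o;X=q@ux*1e3;Y=q@uy*1e3;z=P[...,2]
for n,a in dict(plate_back=(15,27,-20,20),plate_l=(-10,10,14,22),plate_r=(-10,10,-22,-14),filler=(-15,20,28,44),usb=(-20,25,52,58)).items():
    m=(X>a[0])&(X<a[1])&(Y>a[2])&(Y<a[3])&(z<.062);print(n,m.sum(),np.median(z[m]).round(4) if m.sum() else '')
E
```

```text
clock: 17.28
eef_pos: [0.5496, 0.1505, 0.0501]
tcp_rot: [0.0, 0.996, -0.085, 0.0]
wrist_force: [-4.2, -1.7, 14.4]
finger_gap: 0.0001
gripper_force: 7.5
plate_back 3207 0.05
plate_l 621 0.0503
plate_r 721 0.0502
filler 2736 0.0503
usb 1362 0.0504
```

View pics/w8.png

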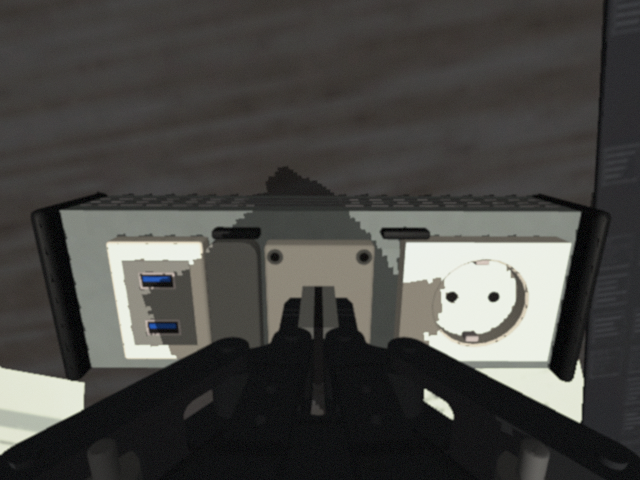

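The picture shows the plate flush around (320,260) under the shut fingers and the filler home at its lug (236,232). All faces measure 50 mm and the press is a steady 14 N, so I'm handing in.

```bash
python3 -c "
from plant import r
print(r.sign_off())"
```

```text
the job is handed in; nothing more can be done
None
```

The job is handed in at about 17 s: the blanking plate is held flush under a steady 14 N push, the filler is home and let go in the gap by the USB module, and I touched nothing else on the desk; the hand-in returned no verdict.

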